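# Open the filter of the watchmaker's dust extractor

## Robot

A 7-joint arm with a two-finger parallel gripper is mounted at the origin on the work surface. World frame = base frame: x ahead of the robot, y to its left, z up, the work surface at z = 0. Lengths are in mm, angles in rad, forces in N, time in s.
With the tool pointing down it reaches from about 425 to 800 mm from the base axis. Payload 8.3 kg.
Tool frame: the origin (TCP) lies where the fingers leave the gripper's body, on its centre line; the fingertips stand 73 mm ahead of it and the grasp point (between the pads) lies 54 mm ahead of it; z points along the fingers, y is the line along which they close (so a half turn about z gives the same grasp; the last joint's range is limited). The gripper opens to 85 mm and grips with 20 to 120 N. Pads are 22 mm wide; open, the fingers measure 114 mm over their backs; the gripper's body (76 mm by 85 mm) begins 54 mm behind the grasp point. The pads swing forward as they close: fully open they stand 13 mm farther back than shut.
Start: joints at [-1.222, 0.383, 0.016, 1.37, -0.006, 1.388, -0.046], TCP at [250.116, 572.757, 303.879] pointing down, gripper open.
Joint ranges: [-2.95, 2.95], [-0.25, 2.06], [-1.52, 1.56], [0.18, 2.33], [-1.44, 4.58], [0.02, 2.06], [-3.01, 3.01]. Speed limits (rad/s): [2.39, 2.39, 3.01, 3.01, 3.14, 3.14, 3.14].

## Interface

Orientations are given as a 3x3 rotation matrix whose columns are the frame's x, y, z axes.
In Python, from station import manip, viewer gives the robot as it stands. The module is installed in compiled form; this text tells all that it offers.
- The arm moves only by the shell command python3 -m creep 'ROWS' [OPENING] [FORCE]. ROWS is JSON, a list of rows, each a list of 4 numbers: the shift along the tool's x, y, z each as a share of 0.05 m, from -1 to 1, then the turn about the tool's z as a share of 0.12 rad, from -1 to 1. A call has 1 to 5 rows; each row shifts and turns the commanded pose from where the row before left it, along the tool's axes as they then stand; what a row does not reach is not made up. A row lasts 1/10 s, in which the tool goes at most 50 mm and 8.59 degrees, less where a joint would pass 70% of its speed; a pose out of reach is approached as far as the arm can. A call with a number of a shift or a turn outside -1 to 1 is refused whole. A call with a gripper value outside its range is refused whole. OPENING is the gripper's target within -1 to 1 (shut at 1, half-way at 0, fully open at -1), set as the call begins (- or left out, the last holds). The fingers move at their own pace and stop on an object; FORCE is the grip in N (left out, the last holds). Time passes only in rows, so rows that do not move let the fingers close. It gives the time, the measured TCP pose, the force, the opening and the grip force at its end, in the units of the state.
- manip.get_obs(): the state, without advancing time (a new reading comes with each control period).
- viewer.read_camera(name): name is "scene" or "top" or "wrist"; returns (picture, depth): 420x560x3 uint8, blue, green, red; 420x560 float32, mm along the optical axis (not along the pixel's ray), 0 where there is no reading.
- viewer.camera_info(name): a dict with "K" (3x3 intrinsics, pixels), "k1" (the pictures are not rectified: a ray, as slopes to the right and down, at radius r is drawn at 1 + k1 r^2 times it, then the intrinsics apply), "rvec" (rotation vector, rad) and "tvec" (3), from world to camera coordinates, as OpenCV has them. Camera axes: x right, y down, z forward; pixel columns grow to the right and rows downward; lengths in mm; the calibration is good to about 2 mm. A picture is of the moment at which its call begins: read the wrist's pose just before it. camera_info takes no time and is no camera call; for the wrist camera it gives the pose at the moment of the call.
- manip.hand_in(): hands the job in; it is judged then, once.
The state is a dict: "time": time; "joint_positions": joint angles; "joint_velocities": joint speeds; "effort": joint torques, N m; "eef_pos": TCP position; "ee_rot": TCP orientation; "wrist_force": force on the tool from outside, world axes, zero at the start; "moment": the same for the moment, N m; "finger_gap": opening from 0.0 (shut) to 1.0 (fully open); "finger_force": force on a finger pad.
Only numpy, scipy, OpenCV 4.12 (cv2) and the standard library are available. Lean on these libraries where they do the work, as an engineer would, in place of code of your own. Each camera call takes 0.05 s, during which the arm holds its last target. There are 200 camera calls.

## Task

On the watchmaker's bench, open the dust extractor's filter: press the snap tab down until it stays fully in, then push the released filter cover along its runners, over the tab, until it has left its seat and the filter opening is completely uncovered. Only press and push: never lift or tip the cover, leave it lying flat on the runners, and do not disturb the things standing around.

Things in the scene. Friction and masses are not known exactly. Their poses are not given: they have to be found in the camera images.
- extractor: White box-shaped dust extractor, fixed on the bench, 150 (x) x 276 (y) x about 100 mm high. Origin: centre of the underside (y spans -136 to +140 mm). +y is the way the cover slides off, z up. Two runners along y, 40 to 54 mm either side of the middle, top z 90 mm; guide lips outside them, top z 99 mm; deck between the runners z 82 mm.
- filter_opening (a point): Centre of the filter opening (80 mm in x, 84 mm in y, pleated white filter inside), at deck height, extractor y -70 mm, z 82 mm; its edges are at y -112 and -28 mm. Hidden under the cover at the start. Behind it a low stop (y -130 to -122 mm, top z 96 mm) bounds the seat.
- end_stop (a point): Top of the face of the low stop at the parking end of the runners: extractor y +128 mm, z 97 mm. It keeps the cover from sliding off the end; the cover need not touch it.
- tab (a joint): How far the snap tab is pressed in, m: 0 = standing fully out, 0.012 = fully in against its stop. It moves straight down, resists with about 5 N of friction and stays where it is left (it does not spring back). The cover is released when the tab is in by more than 0.008. May start up to 0.0015 in.
- tab_top (a point): Point to press, on the level top of the grey snap tab (26 mm across, 34 mm along the slide), which stands between the runners just in front of the cover. On the middle line, 4 mm beyond the tab's centre, 24 mm from the seated cover's front edge: extractor x 0, y +4 mm. z 98 mm when out (8 mm above the runners), 86 mm when fully in; moves with the tab.
- cover: Loose grey plate 104 (x) x 100 (y) x 10 mm, 0.15 to 0.31 kg, on the runners with 2 mm side play. Origin: centre of its underside; axes as the extractor's. Seated: extractor y about -70, z 90 mm, front edge 2 to 4 mm from the tab that blocks it; at the end stop y +78 mm. A rib 60 (x) x 10 (y) mm stands 16 mm above the plate at cover y -30 to -20 mm. Slides freely; push the rib or the rear edge.
- rib_back (a point): Point at the middle of the rib's rear face (the side away from the tab), 8 mm above the cover's top face, at cover y = -30 mm, z = +18 mm; push here towards the extractor's +y.
- oil_jar: Bystander: small amber glass jar with black cap, 38 mm diameter, 48 mm high; origin at the centre of its underside.
- loupe: Bystander: black eye loupe, 34 mm diameter, 30 mm high; origin at the centre of its underside.
- movement_holder: Bystander: round steel movement holder with a brass disc on it, 48 mm diameter, 22 mm high; origin at the centre of its underside.
Things that resemble listed ones, but are neither listed nor needed, are in the scene too. There is more than one size of the cover; the job needs the largest.

How it is judged:
By the outcome, as a careful person would: the job done as asked, in the order asked, and still so for the second after the job is handed in, with the robot touching nothing.
It also fails if it takes over 40 s, if anything falls off the work surface, if the arm or the gripper's body presses on something with over 40 N, if the wrist force passes 120 N, or if a joint passes its speed limit or range.

## Working session

There is one attempt and no reset: what is moved stays moved. The work goes in short steps, Python scripts to look and compute and a shell command to move; the robot and the scene stay as the last step left them, time stands still between calls to the robot, and variables do not carry over. Pictures are saved under pics/ and viewed, at most 10 in all, crops included, and the job is handed in when it is done.

```bash
mkdir -p pics; cat > h.py <<'E'
import numpy as np, cv2
from station import manip, viewer
def shot(n,f):
    i=viewer.camera_info(n); p,d=viewer.read_camera(n); cv2.imwrite(f'pics/{f}.png',p); np.savez(f'pics/{f}.npz',d=d,p=p,**{k:np.array(i[k]) for k in('K','k1','rvec','tvec')})
def world(f,pts):
    z=np.load(f'pics/{f}.npz'); R=cv2.Rodrigues(z['rvec'])[0]; t=z['tvec'].ravel(); out=[]
    for u,v in pts:
        s=cv2.undistortPoints(np.array([[[u,v]]],float),z['K'],np.array([float(z['k1']),0,0,0]))[0,0]
        # note: undistortPoints inverts drawn=ray*(1+k1 r^2)
        d=z['d'][int(round(v)),int(round(u))]
        out.append(R.T@(np.array([s[0]*d,s[1]*d,d])-t))
    return np.array(out)
E
python3 - <<'E'
from h import *
shot('top','top0'); shot('scene','sc0')
o=manip.get_obs(); print(o['time'],o['eef_pos'],o['ee_rot'],o['wrist_force'])
E
```

```text
0.1 [249.98874336 572.46919136 302.95703347] [[-9.16416643e-01  4.00224950e-01 -7.25081323e-04]
 [ 4.00225607e-01  9.16415171e-01 -1.64241922e-03]
 [ 7.13837417e-06 -1.79533642e-03 -9.99998388e-01]] [-0.05426297 -0.03693257 -0.15992037]
```

View pics/top0.png

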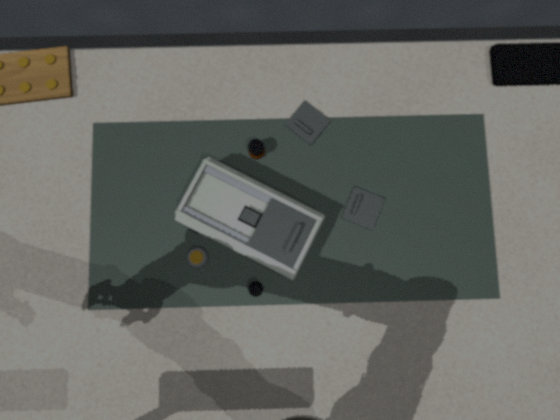

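View pics/sc0.png

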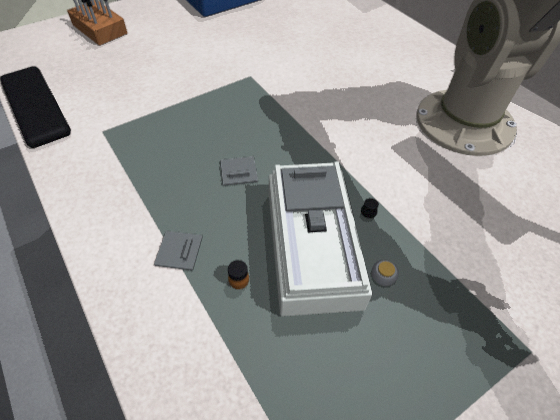

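Top view: three cover-like plates, at (308,123) and (364,207), both loose on the mat, and (283,230), the largest, seated on the white extractor behind the tab at (251,216). The last one fits. The jar is at (257,148), the loupe at (256,288) and the holder at (197,257). I'll confirm in a crop.

```bash
python3 - <<'E'
from h import *
p=cv2.imread('pics/top0.png')[110:310,160:400]; cv2.imwrite('pics/crop0.png',cv2.resize(p,None,fx=3.2,fy=3,interpolation=cv2.INTER_CUBIC))
print(world('top0',[(283,230),(251,216),(230,200),(308,123),(364,207),(257,148),(256,288),(197,257)]).round(0))
z=np.load('pics/top0.npz');print(z['K'],z['k1'])
E
```

```text
[[ 506.   24.   97.]
 [ 535.   87.   98.]
 [ 571.  129.   83.]
 [ 754.  -42.    5.]
 [ 558. -160.    5.]
 [ 687.   74.   47.]
 [ 389.   83.   32.]
 [ 457.  208.   22.]]
[[403.74797584   0.         276.11490843]
 [  0.         403.74797584 207.51816018]
 [  0.           0.           1.        ]] -0.0008445917050646061
```

View pics/crop0.png

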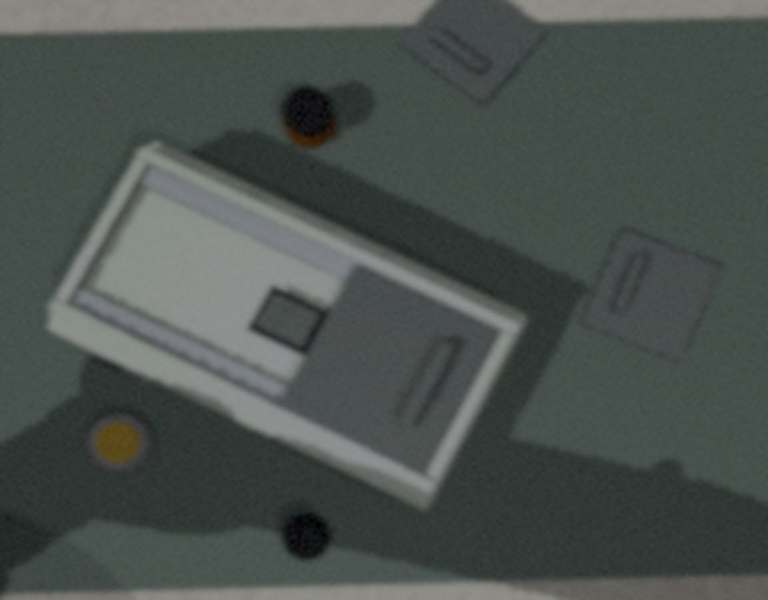

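The crop confirms it: the largest cover, with its rib, is on the extractor behind the tab. The slide direction is towards upper left in the image (world +y, +x). Next I fit the extractor pose from depth.

```bash
python3 - <<'E'
from h import *
uv=[(u,v) for v in range(150,285) for u in range(165,335)]
P=world('top0',uv); np.save('pics/P.npy',P)
m=P[:,2]>75
r=cv2.minAreaRect(P[m,:2].astype(np.float32)); print(r)
bp=cv2.boxPoints(r); e=sorted([(np.linalg.norm(bp[i]-bp[i-1]),i) for i in range(4)])[-1][1]
d=bp[e]-bp[e-1]; d/=np.linalg.norm(d); d*=np.sign(d[1]); c=np.array(r[0]); 
x=np.array([d[1],-d[0]]); c0=c-2*d
print('dir',d,'ang',np.degrees(np.arctan2(d[1],d[0])),'origin',c0)
L=np.c_[(P[:,:2]-c0)@x,(P[:,:2]-c0)@d,P[:,2]]
# rib: high points
k=(L[:,2]>108)&(abs(L[:,0])<70); print('rib',k.sum(),L[k].min(0),L[k].max(0),L[k].mean(0))
k=(abs(L[:,0])<25)
for y in range(-140,145,4):
    q=k&(abs(L[:,1]-y)<2); print(y,round(float(np.median(L[q,2])),1) if q.any() else None,end='; ')
k=(abs(L[:,1]-70)<30);print()
for xx in range(-80,82,4):
    q=k&(abs(L[:,0]-xx)<2); print(xx,round(float(np.median(L[q,2])),1) if q.any() else None,end='; ')
o=manip.get_obs();y=o['ee_rot'];print(np.degrees(np.arctan2(y[1,0],y[0,0])))
E
```

```text
((537.0808715820312, 90.92771911621094), (268.3909912109375, 134.34393310546875), 61.604576110839844)
dir [0.47555396 0.87968653] ang 61.604572 origin [536.12976366  89.16834605]
rib 252 [ -47.93690069 -100.45058604  111.23241345] [ 28.71945354 -77.29277293 896.65460052] [-17.31247763 -89.37713258 381.59580654]
-140 -1.1; -136 67.6; -132 81.2; -128 94.7; -124 94.2; -120 99.1; -116 98.6; -112 98.7; -108 99.3; -104 98.9; -100 113.9; -96 115.2; -92 114.3; -88 98.7; -84 99.2; -80 99.0; -76 98.5; -72 99.0; -68 99.1; -64 98.9; -60 99.2; -56 99.0; -52 99.1; -48 99.3; -44 98.3; -40 99.3; -36 99.4; -32 98.9; -28 98.7; -24 99.2; -20 83.7; -16 84.2; -12 94.9; -8 95.4; -4 94.2; 0 93.9; 4 95.5; 8 94.8; 12 94.4; 16 83.1; 20 81.6; 24 81.3; 28 80.4; 32 81.1; 36 81.1; 40 81.1; 44 81.0; 48 80.7; 52 80.6; 56 80.6; 60 80.9; 64 81.0; 68 80.8; 72 81.2; 76 81.1; 80 81.1; 84 81.1; 88 81.1; 92 80.9; 96 81.0; 100 81.2; 104 81.0; 108 81.3; 112 81.2; 116 81.1; 120 80.9; 124 81.2; 128 90.1; 132 96.2; 136 95.7; 140 None; 144 None; 
-80 0.3; -76 56.4; -72 68.4; -68 69.8; -64 80.9; -60 97.9; -56 97.9; -52 88.9; -48 88.4; -44 89.2; -40 82.9; -36 81.5; -32 81.4; -28 80.8; -24 80.3; -20 81.1; -16 80.7; -12 81.0; -8 81.2; -4 80.9; 0 81.1; 4 80.8; 8 81.1; 12 81.1; 16 81.0; 20 81.2; 24 80.8; 28 81.4; 32 80.9; 36 80.7; 40 87.1; 44 88.9; 48 88.9; 52 89.6; 56 97.9; 60 97.9; 64 81.0; 68 70.2; 72 68.5; 76 65.5; 80 None; 156.40771697355694
```

```bash
python3 -m creep '[[0,0,0,0.7],[-0.35,-0.2,0,0],[-0.69,-0.41,0,0],[-0.69,-0.41,0,0],[-0.69,-0.41,0,0]]' 1 30; python3 -m creep '[[-0.69,-0.41,0,0],[-0.69,-0.41,0,0],[-0.69,-0.41,0,0],[-0.69,-0.41,0,0],[-0.69,-0.41,0,0]]'; python3 -m creep '[[-0.69,-0.41,0,0],[-0.69,-0.41,0,0],[-0.69,-0.41,0,0],[-0.69,-0.41,0,0],[-0.69,-0.41,0,0]]'
cat >> h.py <<'E'
D=np.array([0.47555,0.87969]); X=np.array([D[1],-D[0]]); O=np.array([536.1,89.2])
def where():
    o=manip.get_obs(); p=np.array(o['eef_pos']); R=np.array(o['ee_rot'])
    print('t',o['time'],'ext x,y',((p[:2]-O)@X).round(1),((p[:2]-O)@D).round(1),'tip z',round(p[2]-73,1),'y_t ang',np.degrees(np.arctan2(R[1,1],R[0,1])).round(2),'F',np.round(o['wrist_force'],1),'gap',o['finger_gap'])
E
python3 -c "
from h import *
where(); shot('wrist','w1')"
```

```text
time: 0.6
eef_pos: [323.0, 450.8, 303.3]
ee_rot: [[-0.88, 0.475, -0.001], [0.475, 0.88, -0.001], [0.0, -0.001, -1.0]]
wrist_force: [0.5, 0.6, 0.2]
finger_gap: 0.146
finger_force: 0.0
time: 1.1
eef_pos: [425.9, 278.5, 303.6]
ee_rot: [[-0.88, 0.476, -0.001], [0.476, 0.88, -0.0], [0.0, -0.0, -1.0]]
wrist_force: [0.2, -0.1, -0.5]
finger_gap: -0.003
finger_force: 0.0
time: 1.6
eef_pos: [528.9, 106.4, 303.7]
ee_rot: [[-0.88, 0.476, -0.0], [0.476, 0.88, -0.0], [0.0, -0.0, -1.0]]
wrist_force: [1.0, 0.4, -0.6]
finger_gap: 0.001
finger_force: 0.0
t 1.6 ext x,y -14.5 11.7 tip z 230.7 y_t ang 61.61 F [ 1.   0.4 -0.6] gap 0.0013004993952998299
```

View pics/w1.png

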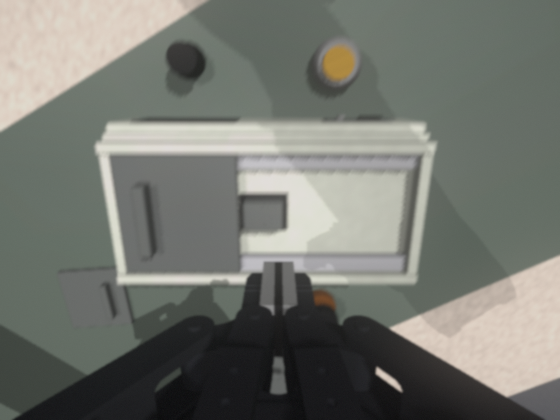

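The wrist view shows the tab top at about (264,213) and the cover's front edge at u≈239. The rib is at (143,222), and the extractor sides are level in the image, so the yaw is right. Next I check the points by depth.

```bash
python3 - <<'E'
from h import *
pts=[(266,213),(284,213),(264,199),(264,228),(234,213),(145,186),(145,257),(153,222),(135,222),(240,177),(414,177),(240,262),(414,262)]
P=world('w1',pts)
for q,p in zip(pts,P): print(q,((p[:2]-O)@X).round(1),((p[:2]-O)@D).round(1),p[2].round(1))
E
```

```text
(266, 213) -1.0 2.0 97.3
(284, 213) -1.0 17.2 97.2
(264, 199) -12.4 0.4 94.4
(264, 228) 12.4 0.2 97.6
(234, 213) -1.7 -24.6 99.3
(145, 186) -28.1 -90.8 112.1
(145, 257) 38.3 -103.2 99.8
(153, 222) 4.0 -90.6 105.3
(135, 222) 5.8 -107.5 100.2
(240, 177) -28.5 -20.4 82.4
(414, 177) -27.9 129.0 80.8
(240, 262) 43.0 -21.0 100.4
(414, 262) 44.7 131.7 97.2
```

```bash
python3 -m creep '[[-0.3,-0.17,0,0],[0,0,0.7,0],[0,0,0.7,0],[0,0,0.6,0],[0,0,0.4,0]]' >/dev/null; python3 -m creep '[[0,0,0,0],[0,0,0,0]]' >/dev/null; python3 -c "
from h import *
where()"
```

```text
t 2.35 ext x,y -0.7 4.3 tip z 111.1 y_t ang 61.59 F [0.6 0.4 0.4] gap -0.004285391520417898
```

```bash
python3 -m creep '[[0.0,0,0.2,0],[0,0,0.08,0],[0,0,0.08,0],[0,0,0.08,0],[0,0,0,0]]' >/dev/null; python3 -c "
from h import *
where()";  python3 -m creep '[[0,0,0.04,0],[0,0,0.03,0],[0,0,0,0]]' >/dev/null; python3 -c "
from h import *
where()"
```

```text
t 2.85 ext x,y -0.5 4.5 tip z 88.9 y_t ang 61.6 F [-0.1  0.2 -0.1] gap -0.001212354594169478
t 3.15 ext x,y -0.5 4.4 tip z 85.7 y_t ang 61.59 F [-1.3 -0.   4.4] gap -0.0024340635410565335
```

```bash
for i in 1 ; do python3 -m creep '[[0,0,0.03,0],[0,0,0.03,0],[0,0,0,0]]' >/dev/null; python3 -c "
from h import *
where()"; done;  python3 -m creep '[[0,0,0.03,0],[0,0,0,0]]' >/dev/null; python3 -c "
from h import *
where()"
```

```text
t 3.45 ext x,y -0.4 4.5 tip z 85.4 y_t ang 61.58 F [-13.4  -2.1  31.7] gap 0.0013400573115361807
t 3.65 ext x,y -0.3 4.5 tip z 85.3 y_t ang 61.58 F [-19.4  -2.1  45. ] gap 0.0011764927909778834
```

The tab is hard against its stop (tip z 85.4, force rising). Next I lift and look.

```bash
python3 -m creep '[[0,0,-0.3,0],[0,0,-0.6,0],[0,0,-0.6,0],[0,-0.2,0,0],[0,-0.6,0,0]]' >/dev/null; python3 -m creep '[[0,-0.6,0,0],[0,-0.6,0,0],[0,-0.5,0,0],[0,-0.1,0,0],[0,0,0,0]]' >/dev/null; python3 -c "
from h import *
where(); shot('wrist','w2'); shot('top','t2')
P=world('t2',[(u,v) for v in range(150,285) for u in range(165,335)])
L=np.c_[(P[:,:2]-O)@X,(P[:,:2]-O)@D,P[:,2]]
for y in range(-30,30,4):
    q=(abs(L[:,0])<9)&(abs(L[:,1]-y)<2);print(y,np.median(L[q,2]).round(1),end='; ')
"
```

```text
t 4.65 ext x,y -0.7 -126.7 tip z 155.4 y_t ang 61.49 F [-0.  -0.3 -0.2] gap 0.003488504445106782
-30 98.6; -26 99.0; -22 98.4; -18 82.5; -14 84.6; -10 85.2; -6 85.7; -2 85.2; 2 85.6; 6 84.4; 10 85.8; 14 84.8; 18 82.4; 22 81.2; 26 80.9;
```

View pics/w2.png

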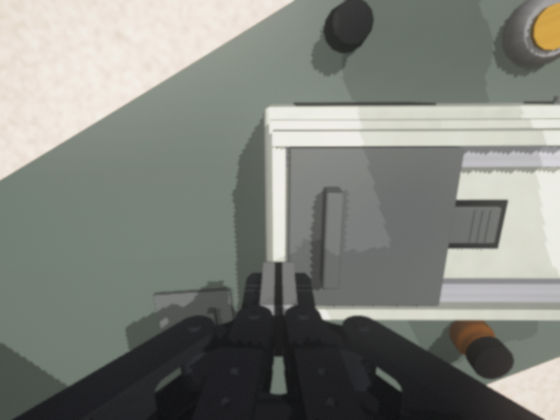

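The wrist view shows the tab flush, at (478,224), with depth z≈86. The closed fingers, at (278,285), are behind the rib's rear face (u≈323). Next I go down to 6 mm above the plate and push.

```bash
python3 -m creep '[[0,0,0.4,0],[0,0,0.4,0],[0,0,0.15,0],[0,0,0.03,0],[0,0,0,0]]' >/dev/null; python3 -c "
from h import *
where()"; python3 -m creep '[[-0.01,0.06,0,0],[0,0.06,0,0],[0,0.08,0,0],[0,0.08,0,0],[0,0.1,0,0]]' >/dev/null; python3 -c "
from h import *
where()"
```

```text
t 5.25 ext x,y -0.5 -125.2 tip z 107.1 y_t ang 61.64 F [-0.6 -1.2  0.3] gap -0.004145916622679338
t 5.75 ext x,y 0.1 -106.6 tip z 107.1 y_t ang 61.58 F [-1.7 -2.3  2.4] gap 0.001423525199171725
```

```bash
python3 -m creep '[[0,0.12,0,0],[0,0.12,0,0],[0,0.12,0,0],[0,0.12,0,0],[0,0.12,0,0]]' >/dev/null; python3 -c "
from h import *
where()"; python3 -m creep '[[0,0.12,0,0],[0,0.12,0,0],[0,0.12,0,0],[0,0.12,0,0],[0,0.12,0,0]]' >/dev/null; python3 -c "
from h import *
where();shot('top','t3')"
```

```text
t 6.25 ext x,y 0.1 -76.3 tip z 107.0 y_t ang 61.59 F [-1.5 -2.8  5. ] gap 0.0006577993673563593
t 6.75 ext x,y 0.1 -46.4 tip z 107.0 y_t ang 61.58 F [-1.4 -3.3  5. ] gap -0.0021705812753482273
```

View pics/t3.png

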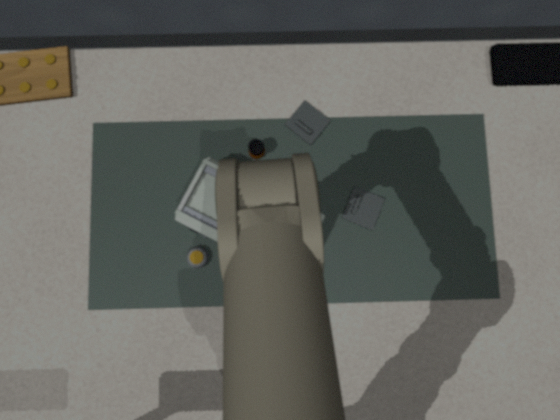

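The arm hides the extractor in the top view, so I use the wrist view to check that the cover is flat.

```bash
python3 - <<'E'
from h import *
where(); shot('wrist','w3')
uv=[(u,v) for v in range(0,260,3) for u in range(0,560,3)]
P=world('w3',uv); L=np.c_[(P[:,:2]-O)@X,(P[:,:2]-O)@D,P[:,2]]
for x0 in(-40,-25,-10):
  for y in range(-135,135,6):
    q=(abs(L[:,0]-x0)<5)&(abs(L[:,1]-y)<3)
    if q.any(): print(y,np.median(L[q,2]).round(1),end='; ')
  print()
E
```

```text
t 6.8 ext x,y -0.1 -45.2 tip z 107.0 y_t ang 61.65 F [ 0.4 -2.2  3.9] gap 0.0001450252371740786
-129 96.2; -123 93.6; -117 89.4; -111 89.7; -105 89.7; -99 89.8; -93 90.1; -87 90.0; -81 89.9; -75 89.8; -69 89.9; -63 89.9; -57 89.6; -51 99.8; -45 100.0; -39 100.1; -33 100.0; -27 100.2; -21 99.9; -15 100.3; -9 100.0; -3 100.0; 3 100.1; 9 100.2; 15 100.2; 21 100.1; 27 100.0; 33 100.4; 39 100.2; 45 100.1; 51 90.5; 57 89.5; 63 89.5; 69 89.5; 75 90.1; 81 89.7; 87 83.1; 93 82.3; 
-129 96.1; -123 91.3; -117 82.1; -111 76.7; -105 74.2; -99 75.0; -93 75.1; -87 70.6; -81 75.1; -75 75.5; -69 71.0; -63 71.2; -57 75.7; -51 99.7; -45 100.1; -39 100.0; -33 111.0; -27 116.0; -21 100.7; -15 99.9; -9 100.0; -3 100.3; 3 100.0; 9 100.2; 15 100.1; 21 100.1; 27 100.0; 33 100.1; 39 100.3; 45 100.1; 57 81.8; 63 82.2; 69 82.0; 75 82.3; 81 82.2; 87 82.1; 93 82.0; 99 82.2; 
-129 95.9; -123 90.9; -117 82.0; -111 77.2; -105 73.6; -99 75.3; -93 75.2; -87 72.4; -81 75.0; -75 75.3; -69 74.5; -63 74.8; -57 75.5; -51 100.2; -45 100.0; -39 100.3; -33 100.1; -27 116.1; -21 100.0; -15 99.9; -9 100.1; -3 100.0; 3 100.0; 9 100.2; 15 100.1; 21 100.3; 27 100.0; 33 100.0; 39 100.2; 45 99.9; 57 82.1; 63 82.1; 69 82.2; 75 82.3; 81 82.0; 87 82.1; 93 81.8; 99 82.1;
```

View pics/w3.png

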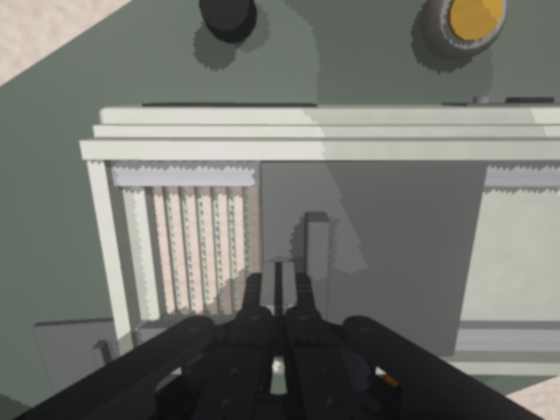

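The cover is flat at z 100 throughout, spanning y -53 to +48, and the pleated filter shows at (205,245). I push on about 55 mm.

```bash
python3 -m creep '[[0,0.12,0,0],[0,0.12,0,0],[0,0.12,0,0],[0,0.12,0,0],[0,0.12,0,0]]' >/dev/null; python3 -c "
from h import *
where()"; python3 -m creep '[[0,0.12,0,0],[0,0.12,0,0],[0,0.1,0,0],[0,0.06,0,0],[0,0.03,0,0]]' >/dev/null; python3 -m creep '[[0,-0.1,0,0],[0,-0.3,0,0],[0,-0.2,-0.3,0],[0,0,-0.8,0],[0,0,-0.8,0]]' >/dev/null;python3 - <<'E'
from h import *
where(); shot('wrist','w4')
uv=[(u,v) for v in range(0,260,3) for u in range(0,560,3)]
P=world('w4',uv); L=np.c_[(P[:,:2]-O)@X,(P[:,:2]-O)@D,P[:,2]]
for x0 in(-30,-10):
  for y in range(-135,135,6):
    q=(abs(L[:,0]-x0)<5)&(abs(L[:,1]-y)<3)
    if q.any(): print(y,np.median(L[q,2]).round(1),end='; ')
  print()
E
```

```text
t 7.35 ext x,y -0.2 -16.1 tip z 106.7 y_t ang 61.61 F [-0.2 -1.9  1.8] gap -0.000708762255160482
t 8.35 ext x,y -0.1 -27.5 tip z 203.6 y_t ang 61.45 F [0.8 1.  0.1] gap -0.0018743299697257332
-129 96.3; -123 89.5; -117 82.5; -111 77.4; -105 70.5; -99 75.6; -93 75.3; -87 70.4; -81 75.6; -75 75.6; -69 72.5; -63 72.7; -57 74.3; -51 71.8; -45 70.5; -39 74.9; -33 74.7; -27 75.4; -21 82.1; -15 82.1; -9 81.9; -3 92.8; 3 100.1; 9 99.7; 15 100.1; 21 109.9; 27 100.8; 33 100.4; 39 100.0; 45 100.0; 51 100.3; 57 100.3; 63 100.6; 69 100.2; 75 99.8; 81 100.1; 87 100.1; 93 100.4; 99 99.5; 105 82.7; 111 82.1; 117 81.9; 123 82.4; 129 90.6; 
-129 95.5; -123 91.2; -117 82.3; -111 78.1; -105 74.9; -99 75.1; -93 72.6; -87 75.3; -81 74.1; -75 75.2; -69 74.2; -63 71.1; -57 75.6; -51 75.0; -45 70.1; -39 75.4; -33 75.0; -27 80.9; -21 82.0; -15 85.0; -9 85.4; -3 87.0; 3 100.0; 9 100.1; 15 100.2; 21 115.7; 27 115.6; 33 99.9; 39 99.7; 45 100.0; 51 100.2; 57 100.1; 63 99.7; 69 100.0; 75 100.0; 81 99.9; 87 100.1; 93 100.3; 99 100.7; 105 82.6; 111 82.2; 117 82.1; 123 81.8; 129 91.2;
```

View pics/w4.png

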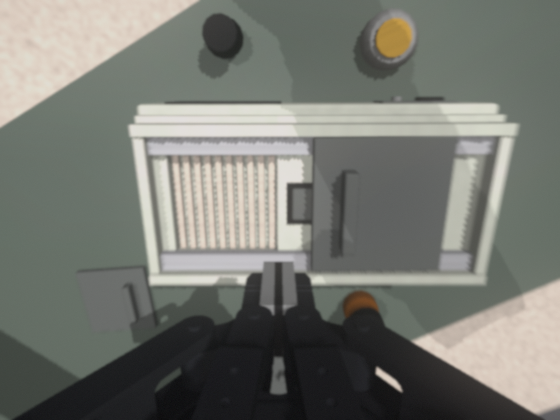

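The filter opening (175–275, 155–250) is fully uncovered. The cover lies flat at y≈+50, the tab is still in, the bystanders are undisturbed, and the robot is clear.

```bash
python3 -m creep '[[0,0,0,0],[0,0,0,0],[0,0,0,0]]' >/dev/null; python3 -c "
from h import *
print(manip.hand_in())"
```

```text
the job is handed in; nothing more can be done
None
```

The job is handed in: the snap tab is pressed fully in, and the cover lies flat on the runners at about y +50 mm with the filter opening completely uncovered and the bystanders undisturbed; the arm was clear after about 9 s.

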